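Start a wash from the laundry desk console

TASK

Start a wash, only touching the controls with your fingertips: on the white console tip the rocker switch fully over by pushing its raised far end down, then push the long bar-shaped key fully down so that it stays down, and last press the wide key at the near end of the loose card terminal fully in and let it spring back. Press no other key, leave the terminal standing where it is without lifting or shifting it, and do not disturb the things around.

Things in the scene. Friction and masses are not known exactly. Their poses are not given: they have to be found in the camera images.
- console: White control console fixed to the table, 200 (x) by 320 (y) by 60 mm high; origin under its centre, -x side towards the robot. On its top four white controls in black frames stand in a row at local x = -40 and y = 108, 36, -36, -108 mm, in changing order, aligned with the console: rocker, bar key, round key, square key. The far half of the top is a shelf with small loose things.
- rocker (a joint): Rocker switch, rad: 0 = off (far half raised; starts at 0 to 0.04), 0.35 = fully over (far half level, near half raised). 64 mm long (along the console's x), 30 mm wide, two faces meeting at an obtuse angle over a pivot in its middle, 74 mm above the table. Stiff, 2 to 4 N at its end, and stays where it is left.
- rocker_raised (a point): Point on the far face of the rocker, 22 mm beyond the pivot (the raised end lies 10 mm farther out), to be pushed down; it starts about 81 mm above the table and is at 74 mm when the rocker is fully over. Moves and turns with the rocker; its y axis is the pivot's direction.
- bar_key (a joint): Long bar-shaped programme key, travel in m: 0 up, 0.007 fully down. Stiff (about 3 N all the way) and stays where it is left.
- bar_key_top (a point): Centre of the top of the bar key, 54 mm long (along the console's x) by 20 mm wide; 76 mm above the table when up, 69 mm when fully down. Its axes are the console's.
- round_key (a joint): Another key of the console, round, diameter 28 mm, otherwise like the bar key (m, 0 up, 0.007 down). Not to be pressed.
- square_key (a joint): Another key of the console, 28 mm square, otherwise like the bar key (m, 0 up, 0.007 down). Not to be pressed.
- terminal: Grey card terminal, loose, about 0.45 kg, 170 (x) by 85 (y) by 40 mm high; origin under its centre, near end (-x) towards the robot. On top a dark screen at the far half, two small square keys in the middle and one wide key at the near end.
- confirm_key (a joint): The wide key of the terminal, travel in m: 0 out, 0.005 fully in. Sprung: 1 N to start, 3 N fully in; returns by itself.
- confirm_key_top (a point): Centre of the top of the wide key, 22 mm (x) by 56 mm (y), 60 mm from the terminal's centre towards its near end; 48 mm above the table when out. Its axes are the terminal's.
- left_key (a joint): Small key of the terminal, 18 mm square, 8 mm nearer than the terminal's centre and 22 mm to its +y side (m, 0 out, 0.005 in, sprung). Not to be pressed.
- right_key (a joint): The same on the terminal's -y side. Not to be pressed.
- token_roll: Short roll of brass tokens standing beside the terminal (on its +y side, 75 mm or so from its centre), 25 mm across, 30 mm high; origin under its centre. Leave alone.
- dosing_cup: Blue dosing cup, 56 mm across, 40 mm high, standing on the console's shelf; origin under its centre. Leave alone.
- stain_stick: Stain stick, orange with white cap, 25 mm across, 48 mm high, standing on the console's shelf; origin under its centre. Leave alone.
- detergent: Blue detergent bottle, 72 mm across, 170 mm high, at the far side of the table; origin under its centre. Leave alone.
- softener: Green softener jar, 68 mm across, 130 mm high, at the far side of the table; origin under its centre. Leave alone.
- powder_box: Cardboard powder box, 60 by 110 by 130 mm high, at the far side of the table; origin under its centre. Leave alone.
- lint_brush: Brush with a wooden handle, some 200 mm long and under 50 mm high, lying along the far side of the table; origin under it. Leave alone.
Mind the look-alikes: they are no part of the job. What is shaped like the terminal but red or yellow is not meant.

How it is judged (in metres and radians):
On the way, in this order (a step that is already met when the one before it is completed fails the run):
1. the rocker is fully over (value of joint rocker above 0.31 rad), for 0.1 s.
2. the bar key is fully down (value of joint bar_key above 0.0058 m), for 0.1 s.
3. the wide key of the terminal is fully in (value of joint confirm_key above 0.004 m), for 0.05 s.
At the end, for the whole second after the job is handed in: The rocker is over by at least 0.31 of 0.35 rad, the bar key down by at least 5.8 of 7 mm, the terminal's wide key out again (within 1 mm), the other keys not pressed (under half their travel), the terminal flat, at rest and within 25 mm of its start, and every bystander within 20 mm of its start (value of joint rocker above 0.31 rad and value of joint bar_key above 0.0058 m and value of joint confirm_key below 0.001 m and value of joint each of round_key, square_key below 0.0035 m and value of joint each of left_key, right_key below 0.0025 m and angle between terminal's own z axis and vertical below 0.05 rad and distance of terminal from where it was at the start of the episode below 0.025 m and linear speed of terminal below 0.01 m/s and distance of each of token_roll, dosing_cup, stain_stick, detergent, softener, powder_box, lint_brush from where it was at the start of the episode below 0.02 m); the robot touches nothing.
It fails at once if a wrong key is pressed (half its travel) (value of joint any of round_key, square_key above 0.0035 m or value of joint any of left_key, right_key above 0.0025 m).
It fails at once if the bar key or the wide key is pressed before the rocker is over (value of joint rocker below 0.28 rad and (value of joint bar_key above 0.0035 m or value of joint confirm_key above 0.0025 m)).
It fails at once if the wide key is pressed before the bar key is down (value of joint bar_key below 0.005 m and value of joint confirm_key above 0.0025 m).
It fails at once if the terminal is lifted, tipped or shifted (over 10 mm up, 0.2 rad, 30 mm) (height (world z) of terminal above 0.01 m or angle between terminal's own z axis and vertical above 0.2 rad or distance of terminal from where it was at the start of the episode above 0.03 m).
It fails at once if a bystander is moved more than 30 mm (distance of any of token_roll, dosing_cup, stain_stick, detergent, softener, powder_box, lint_brush from where it was at the start of the episode above 0.03 m).
It also fails if it takes over 45 s, if anything falls off the work surface, if the arm or the gripper's body presses on something with over 40 N, if the wrist force passes 120 N, or if a joint passes its speed limit or range.

ROBOT

A 6-joint arm with a two-finger parallel gripper is mounted at the origin on the work surface. World frame = base frame: x ahead of the robot, y to its left, z up, the work surface at z = 0. Lengths are in mm, angles in rad, forces in N, time in s.
With the tool pointing down it reaches from about 325 to 775 mm from the base axis. Payload 5.5 kg.
Tool frame: the origin (TCP) lies at the centre of the arm's flange, where the gripper is bolted on; the fingertips stand 173 mm ahead of it and the grasp point (between the pads) lies 155 mm ahead of it; z points along the fingers, y is the line along which they close (so a half turn about z gives the same grasp; the last joint's range is limited). The gripper opens to 85 mm and grips with 20 to 120 N. Pads are 22 mm wide; open, the fingers measure 114 mm over their backs; the gripper's body (76 mm by 85 mm) begins 54 mm behind the grasp point. The pads swing forward as they close: fully open they stand 13 mm farther back than shut.
Start: joints at [-1.38, 0.091, 1.231, -0, 1.82, -0.057], TCP at [147.162, -581.688, 404.675] pointing down, gripper open.
Joint ranges: [-2.87, 2.87], [-0.86, 2.18], [0.17, 2.46], [-1.51, 4.65], [0.06, 2.69], [-2.65, 2.65]. Speed limits (rad/s): [2.57, 2.57, 3.01, 3.14, 3.14, 3.14].

INTERFACE

Orientations are given as [roll, pitch, yaw] about the fixed x, y, z axes, in that order (R = Rz(yaw) Ry(pitch) Rx(roll)).
In Python, from station import state, imaging, ctrl gives the robot as it stands.
- The arm moves only by the tool arm_command, never from a script. Its argument "motion" is a list that holds one entry, the list of rows, each a list of 4 numbers: the shift along the tool's x, y, z as a fraction of full scale, then the turn about the tool's z as a fraction of full scale. A call has 1 to 20 rows; each row shifts and turns the commanded pose from where the row before left it, along the tool's axes as they then stand; what a row does not reach is not made up. Full scale, the value 1, is 3 cm for a shift and 90 degrees for a turn. A row lasts 1/10 s, in which the tool goes at most 50 mm and 8.59 degrees, less where a joint would pass 70% of its speed; a pose out of reach is approached as far as the arm can. A call with a number of a shift or a turn outside -1 to 1 is refused whole. A call with a gripper value outside its range is refused whole. "hand" is the opening, from 0 (shut) to 1 (fully open), set as the call begins (left out, the last holds). The fingers move at their own pace and stop on an object; "newtons" is the grip in N (left out, the last holds). Time passes only in rows, so rows that do not move let the fingers close. It gives the time, the measured TCP pose, the force, the opening and the grip force at its end, in the units of the state.
- state(): the state, without advancing time (a new reading comes with each control period).
- imaging.grab_frame(name): name is "scene" or "top"; returns the picture (420x560x3 uint8, red, green, blue); there is no depth.
- imaging.camera_params(name): a dict with "fov_y" (degrees; the focal length in pixels is half the picture's height over the tangent of half this angle, whatever the lens; pixels are square), "cx", "cy" (the principal point, pixels), "extrinsics" (4x4, takes a point from world to camera coordinates). Camera axes: x right, y down, z forward; pixel columns grow to the right and rows downward; lengths in mm; the calibration is good to about 2 mm. A picture is of the moment at which its call begins. camera_params takes no time and is no camera call.
- ctrl.hand_in(): hands the job in; it is judged then, once.
The state is a dict: "time": time; "q": joint angles; "qd": joint speeds; "joint_efforts": joint torques, N m; "tool_pos": TCP position; "eef_rot": TCP orientation; "wrist_force": force on the tool from outside, world axes, zero at the start; "torque": the same for the moment, N m; "grip_width": finger opening in mm; "grasp_force": force on a finger pad.
Only numpy, scipy, OpenCV 4.12 (cv2) and the standard library are available. Lean on these libraries where they do the work, as an engineer would, in place of code of your own. Each camera call takes 0.05 s, during which the arm holds its last target. There are 200 camera calls.

## Working session

There is one attempt and no reset: what is moved stays moved. The work goes in short steps, Python scripts to look and compute and a tool call to move; the robot and the scene stay as the last step left them, time stands still between calls to the robot, and variables do not carry over. Pictures are saved under pics/ and viewed, at most 10 in all, crops included, and the job is handed in when it is done.

Besides the shell and the picture viewer there is one more tool, called after "Emit:" as name(argument=value, ...) on one line, values as JSON. arm_command: Moves the arm, as the interface text tells. Shift numbers are shares of 3 cm and turn numbers shares of 90 degrees, none past 1 either way. Its arguments: {"type":"object","properties":{"motion":{"type":"array","items":{"type":"array","items":{"type":"array","items":{"type":"number","minimum":-1,"maximum":1}}}},"hand":{"type":"number"},"newtons":{"type":"number"}},"required":["motion"]}

```bash
mkdir -p pics; python3 - <<'E'
from station import state, imaging, ctrl
import cv2
s=state();print(s)
for n in("scene","top"):
    cv2.imwrite(f"pics/{n}0.png",cv2.cvtColor(imaging.grab_frame(n),cv2.COLOR_RGB2BGR));print(imaging.camera_params(n))
E
```

```text
{'time': 0.0, 'q': array([-1.37972046e+00,  9.18689059e-02,  1.23188197e+00,  5.63473065e-07,
        1.81977439e+00, -5.67188266e-02]), 'qd': array([-0.00124603,  0.00124642,  0.00091172,  0.00101431,  0.00099835,
        0.00084625]), 'joint_efforts': array([ 1.86419289e-03, -4.58726478e+01, -4.18022060e+01,  6.92535446e-05,
        1.14243611e-02,  7.04911969e-06]), 'tool_pos': array([ 147.1592367 , -581.73787398,  403.54672241]), 'eef_rot': array([-3.13966318e+00, -1.10102073e-04,  2.47794726e-01]), 'wrist_force': array([0.15538741, 0.58767037, 0.16717078]), 'torque': array([0.01852764, 0.00584446, 0.00764965]), 'grasp_force': 0.0, 'grip_width': 85.69430617972075}
{'fov_y': 42.365088005604726, 'cx': 284.8015070386333, 'cy': 205.44949339580833, 'extrinsics': array([[ 1.81159560e-01,  9.83360768e-01, -1.35208739e-02,
        -1.89295077e+02],
       [ 5.31865600e-01, -1.09528702e-01, -8.39715694e-01,
        -1.96170040e+02],
       [-8.27224393e-01,  1.44931238e-01, -5.42857936e-01,
         1.73491371e+03],
       [ 0.00000000e+00,  0.00000000e+00,  0.00000000e+00,
         1.00000000e+00]])}
{'fov_y': 56.246300045468175, 'cx': 280.2754534099794, 'cy': 209.49758246583377, 'extrinsics': array([[ 3.53322960e-02, -9.99354205e-01,  6.54236696e-03,
         4.27457059e+01],
       [-9.74430374e-01, -3.59031627e-02, -2.21802635e-01,
         5.34948944e+02],
       [ 2.21894288e-01,  1.46171527e-03, -9.75069633e-01,
         9.87841394e+02],
       [ 0.00000000e+00,  0.00000000e+00,  0.00000000e+00,
         1.00000000e+00]])}
```

View pics/top0.png

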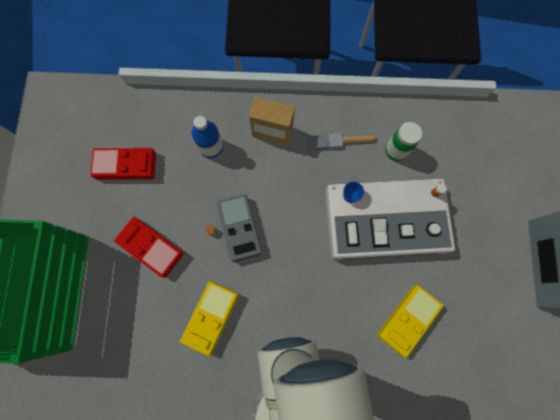

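View pics/scene0.png

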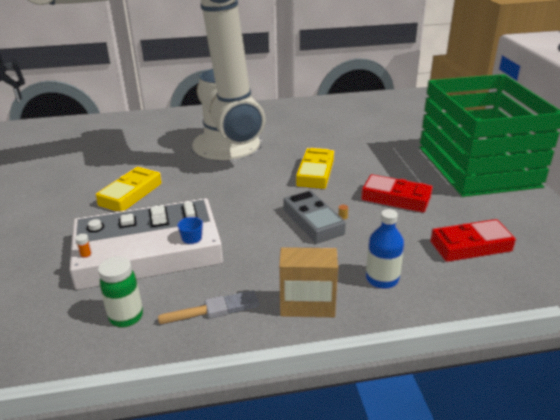

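The top view shows the console at about (390,220), with the controls at (352,233), (380,232), (407,231) and (434,230). The grey terminal is at (240,228) and the token roll at (210,230). I'll enlarge both.

```bash
cat >h.py <<'E'
import numpy as np, cv2
from station import state, imaging, ctrl
def cam(n):
    p=imaging.camera_params(n);f=210/np.tan(np.radians(p["fov_y"]/2))
    return np.array([[f,0,p["cx"]],[0,f,p["cy"]],[0,0,1]]),p["extrinsics"]
def ray(n,uv,z):
    K,E=cam(n);R,t=E[:3,:3],E[:3,3];c=-R.T@t
    d=R.T@np.linalg.inv(K)@np.array([*uv,1.]);return c+d*(z-c[2])/d[2]
def proj(n,P):
    K,E=cam(n);q=K@(E[:3,:3]@np.asarray(P,float)+E[:3,3]);return q[:2]/q[2]
E
python3 - <<'E'
from h import *
t=cv2.imread("pics/top0.png");s=cv2.imread("pics/scene0.png")
z=lambda i,a,b,c,d:cv2.resize(i[b:d,a:c],(390,290),interpolation=cv2.INTER_CUBIC)
cv2.imwrite("pics/crop.png",np.vstack([np.hstack([z(t,325,170,460,270),z(t,190,180,325,280)]),np.hstack([z(s,70,190,225,305),z(s,270,165,405,265)])]))
for u in[(352,233),(380,232),(407,231),(434,230)]:print(ray("top",u,76).round(1))
print(ray("top",(240,228),40).round(1),ray("scene",(315,216),40).round(1),proj("top",[147,-581,300]))
E
```

```text
[ 473.8 -126.1   76. ]
[ 479.1 -198.8   76. ]
[ 484.3 -269.1   76. ]
[ 489.5 -339.5   76. ]
[482.6 168.4  40. ] [515.5 172.4  40. ] [621.00672743 396.4873267 ]
```

View pics/crop.png

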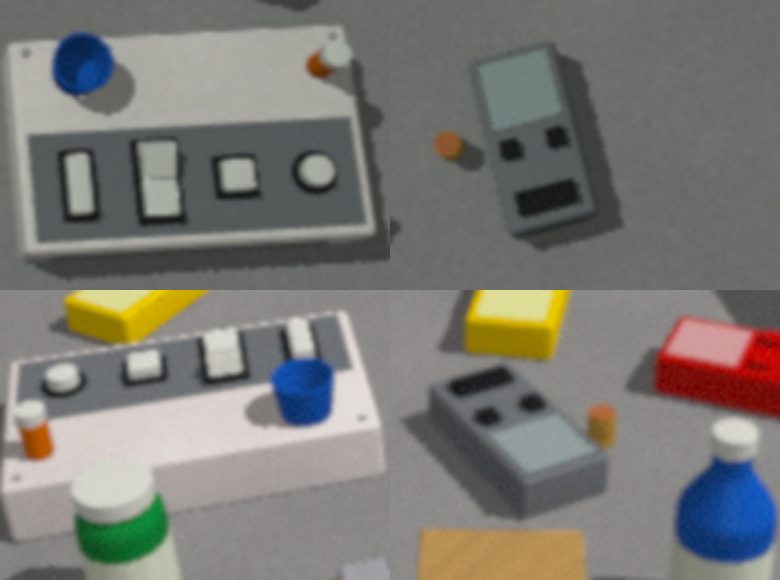

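Left to right the controls are bar key (+108), rocker (+36), square and round. The cup is on the shelf behind the first two. Now the precise measurement.

```bash
cat >m.py <<'E'
from h import *
import sys
def blobs(n,img,roi,fn,zs,amin=40):
    a,b,c,d=roi;k=6
    im=cv2.resize(img[b:d,a:c],None,fx=k,fy=k,interpolation=cv2.INTER_CUBIC)
    m=fn(cv2.cvtColor(im,cv2.COLOR_BGR2HSV).astype(int)).astype(np.uint8)
    for ct in cv2.findContours(m,cv2.RETR_EXTERNAL,cv2.CHAIN_APPROX_NONE)[0]:
        if cv2.contourArea(ct)<amin*k*k: continue
        uv=[(p[0][0]/k+a-.42,p[0][1]/k+b-.42) for p in ct]
        P=np.array([ray(n,q,zs)[:2] for q in uv],np.float32)
        print(n,"z",zs,"px",np.mean(uv,0).round(1),"rect",[np.round(v,1) for v in cv2.minAreaRect(P)])
t=cv2.imread("pics/top0.png");s=cv2.imread("pics/scene0.png")
print("keys");blobs("top",t,(335,215,448,248),lambda h:h[...,2]>150,76,20)
blobs("scene",s,(82,200,205,228),lambda h:h[...,2]>165,76,15)
print("wide");blobs("top",t,(225,236,262,258),lambda h:h[...,2]<50,48,20)
blobs("scene",s,(285,188,315,204),lambda h:h[...,2]<50,48,15)
print("console top");blobs("top",t,(315,165,465,275),lambda h:(h[...,2]>110)&(h[...,1]<60),60,300)
print("screen");blobs("top",t,(210,185,270,230),lambda h:(h[...,2]>112)&(h[...,1]<70),40,100)
blobs("scene",s,(285,185,350,245),lambda h:(h[...,2]>125),40,100)
print("cup");blobs("top",t,(335,175,370,210),lambda h:(h[...,1]>150)&(h[...,0]>90),90,50)
E
python3 m.py
```

```text
keys
top z 76 px [407.  229.6] rect [array([ 488.1, -269.1]), array([24.6, 26. ]), np.float64(2.9)]
top z 76 px [434.7 228.1] rect [array([ 494.4, -341.5]), array([22.5, 25.5]), np.float64(2.1)]
top z 76 px [352.  232.8] rect [array([ 475. , -126.1]), array([50.6, 17.4]), np.float64(5.2)]
top z 76 px [379.9 231. ] rect [array([ 481.7, -198.7]), array([63.1, 29.4]), np.float64(2.2)]
scene z 76 px [203.1 224.9] rect [array([551. , -96.2]), array([ 7.1, 22. ]), np.float64(86.7)]
scene z 76 px [182. 224.] rect [array([ 537., -144.]), array([32.6, 13.7]), np.float64(3.2)]
scene z 76 px [ 94.8 223.2] rect [array([ 496.3, -339.6]), array([38.5, 25.7]), np.float64(5.6)]
scene z 76 px [126.8 218. ] rect [array([ 488.7, -267.3]), array([37.7, 26.7]), np.float64(6.6)]
scene z 76 px [157.1 212.8] rect [array([ 483.1, -200.3]), array([79., 39.]), np.float64(4.6)]
scene z 76 px [187.9 206.6] rect [array([ 471.6, -124. ]), array([70.2, 27.1]), np.float64(14.4)]
scene z 76 px [124.9 202.9] rect [array([ 431.2, -280.5]), array([66.2, 52.8]), np.float64(78.3)]
wideTraceback (most recent call last):
  File "m.py", line 15, in <module>
    print("wide");blobs("top",t,(225,236,262,258),lambda h:h[...,2]<50,48,20)
                  ~~~~~^^^^^^^^^^^^^^^^^^^^^^^^^^^^^^^^^^^^^^^^^^^^^^^^^^^^^^
  File "m.py", line 10, in blobs
    P=np.array([ray(n,q,zs)[:2] for q in uv],np.float32)
                ~~~^^^^^^^^
  File "h.py", line 7, in ray
    K,E=cam(n);R,t=E[:3,:3],E[:3,3];c=-R.T@t
        ~~~^^^
  File "h.py", line 4, in cam
    p=imaging.camera_params(n);f=210/np.tan(np.radians(p["fov_y"]/2))
ValueError: time passes only in moves, steps and waits
```

```bash
sed -i 's/^def cam/import functools\n@functools.cache\ndef cam/' h.py; python3 m.py | sed -n '/wide/,$p'
```

```text
wide
top z 48 px [244.  247.8] rect [array([428.7, 153.7]), array([22.6, 56.1]), np.float64(17.4)]
scene z 48 px [300.9 196.3] rect [array([432.6, 154.5]), array([22.2, 56.2]), np.float64(16.3)]
console top
top z 60 px [377.6 207.2] rect [array([ 545.3, -210.2]), array([246.9, 368.4]), np.float64(5.5)]
screen
top z 40 px [234.3 210.4] rect [array([530.6, 186.5]), array([64.3, 65.2]), np.float64(17.3)]
scene z 40 px [294.5 238.4] rect [array([589.3,  95.5]), array([103.3,  49.3]), np.float64(25.9)]
scene z 40 px [324.8 210. ] rect [array([500.2, 184.5]), array([171.7, 262.9]), np.float64(78.3)]
cup
top z 90 px [353.  191.6] rect [array([ 581.9, -126.2]), array([53.7, 53.5]), np.float64(19.2)]
```

Emit:
arm_command(motion=[[[0,0,0,0.05],[0,0,0,0.05],[0.72,-0.65,0,0],[0.72,-0.65,0,0],[0.72,-0.65,0,0],[0.72,-0.65,0,0],[0.72,-0.65,0,0],[0.72,-0.65,0,0],[0.72,-0.65,0,0],[0.72,-0.65,0,0],[0.72,-0.65,0,0],[0.72,-0.65,0,0],[0.72,-0.65,0,0],[0.72,-0.65,0,0],[0.72,-0.65,0,0],[0.72,-0.65,0,0],[0.72,-0.65,0,0],[0.72,-0.65,0,0],[0.72,-0.65,0,0],[0.72,-0.65,0,0]]], hand=0)

```text
time: 2.1
tool_pos: [503.3, -195.9, 404.2]
eef_rot: [-3.141, 0.001, 0.091]
wrist_force: [-0.0, -0.6, 0.9]
grip_width: 0.0
grasp_force: 0.0
```

Emit:
arm_command(motion=[[[0,0,0,0],[0,0,0,0],[0,0,0,0]]])

```text
time: 2.4
tool_pos: [502.2, -197.4, 404.4]
eef_rot: [3.142, 0.001, 0.09]
wrist_force: [-0.4, -0.4, -0.4]
grip_width: 0.0
grasp_force: 0.0
```

```bash
cat >g.py <<'E'
from h import *
import sys
x,y,z=map(float,sys.argv[1:4]);s=state();p=s["tool_pos"];r,pi,w=s["eef_rot"]
from scipy.spatial.transform import Rotation as R
print(s["time"],p.round(1),s["eef_rot"].round(3),s["wrist_force"].round(1),s["grip_width"],"shift/30mm:",(R.from_euler("xyz",s["eef_rot"]).inv().apply(np.array([x,y,z+173])-p)/30).round(2))
E
python3 g.py 506 -196.5 95
```

```text
2.4 [ 502.2 -197.4  404.4] [3.142e+00 1.000e-03 9.000e-02] [-0.4 -0.4 -0.4] 0.013642118000878882 shift/30mm: [ 0.13 -0.02  4.55]
```

Emit:
arm_command(motion=[[[0.13,0,0.5,0],[0,0,0.8,0],[0,0,0.8,0],[0,0,0.8,0],[0,0,0.8,0],[0,0,0.5,0],[0,0,0.35,0],[0,0,0,0],[0,0,0,0],[0,0,0,0]]])

```text
time: 3.4
tool_pos: [506.8, -196.7, 269.7]
eef_rot: [3.14, -0.002, 0.091]
wrist_force: [-0.1, -0.2, 0.2]
grip_width: 0.2
grasp_force: 0.0
```

```bash
python3 g.py 506 -196.5 74; python3 - <<'E'
from h import *
i=imaging.grab_frame("scene")[...,::-1];cv2.imwrite("pics/s1.png",i);u,v=proj("scene",[506,-196.5,74]);print(u,v)
u=int(u);v=int(v);cv2.imwrite("pics/c1.png",cv2.resize(np.ascontiguousarray(i[v-50:v+40,u-70:u+70]),(700,450),interpolation=cv2.INTER_CUBIC))
E
```

```text
3.4 [ 506.8 -196.7  269.7] [ 3.14e+00 -2.00e-03  9.10e-02] [-0.1 -0.2  0.2] 0.1878530699806456 shift/30mm: [-0.03 -0.01  0.76]
158.0397289877035 219.49442687584067
```

View pics/c1.png

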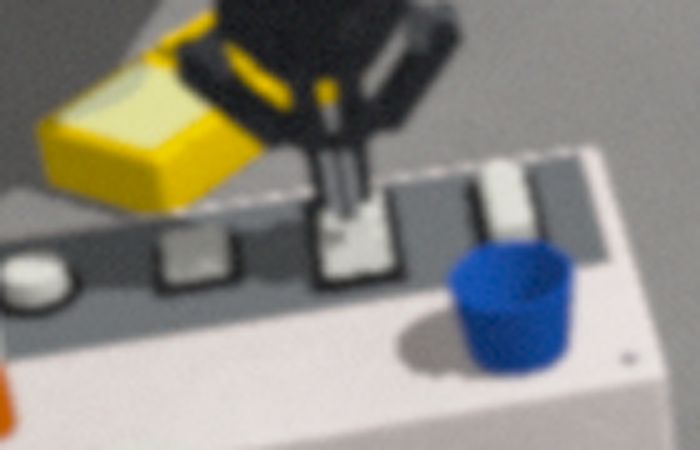

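The crop shows the closed fingertips over the far half of the rocker (crop pixel 345,210), clear of the cup. I'll push down.

Emit:
arm_command(motion=[[[0,0,0.2,0],[0,0,0.15,0],[0,0,0.1,0],[0,0,0.1,0],[0,0,0.1,0],[0,0,0.07,0],[0,0,0.05,0],[0,0,0,0],[0,0,0,0]]])

```text
time: 4.35
tool_pos: [506.5, -196.5, 247.3]
eef_rot: [3.141, -0.001, 0.091]
wrist_force: [-3.0, 3.3, 12.1]
grip_width: 0.3
grasp_force: 6.0
```

Emit:
arm_command(motion=[[[0,0,0.04,0],[0,0,0,0],[0,0,0,0]]])

```text
time: 4.65
tool_pos: [506.5, -196.5, 247.2]
eef_rot: [3.14, -0.002, 0.091]
wrist_force: [-4.6, 2.3, 17.0]
grip_width: 0.3
grasp_force: 8.5
```

Emit:
arm_command(motion=[[[0,0,-0.3,0],[0,0,-0.6,0],[0,0,-0.6,0],[0,0,0,0],[0,0,0,0]]])

```text
time: 5.15
tool_pos: [506.3, -196.6, 288.1]
eef_rot: [-3.141, 0.001, 0.091]
wrist_force: [-0.1, 0.2, -0.3]
grip_width: 0.1
grasp_force: 0.0
```

```bash
python3 g.py 474.5 -126 100
```

```text
5.15 [ 506.3 -196.6  288.1] [-3.141e+00  1.000e-03  9.100e-02] [-0.1  0.2 -0.3] 0.13036915527582543 shift/30mm: [-0.84 -2.44  0.51]
```

Emit:
arm_command(motion=[[[-0.14,-0.4,0,0],[-0.2,-0.6,0,0],[-0.2,-0.6,0,0],[-0.2,-0.6,0,0],[-0.1,-0.24,0,0],[0,0,0.25,0],[0,0,0.25,0],[0,0,0,0],[0,0,0,0]]])

```text
time: 6.05
tool_pos: [474.7, -126.4, 273.1]
eef_rot: [-3.141, 0.001, 0.09]
wrist_force: [0.2, 0.5, 0.8]
grip_width: -0.2
grasp_force: 0.0
```

```bash
python3 g.py 474.5 -126 69; python3 - <<'E'
from h import *
i=imaging.grab_frame("scene")[...,::-1];cv2.imwrite("pics/s2.png",i);u,v=proj("scene",[490,-160,74])
u=int(u);v=int(v);cv2.imwrite("pics/c2.png",cv2.resize(np.ascontiguousarray(i[v-50:v+40,u-70:u+70]),(700,450),interpolation=cv2.INTER_CUBIC))
E
```

```text
6.05 [ 474.7 -126.4  273.1] [-3.141e+00  1.000e-03  9.000e-02] [0.2 0.5 0.8] -0.1548308926008161 shift/30mm: [-0.01 -0.01  1.04]
```

View pics/c2.png

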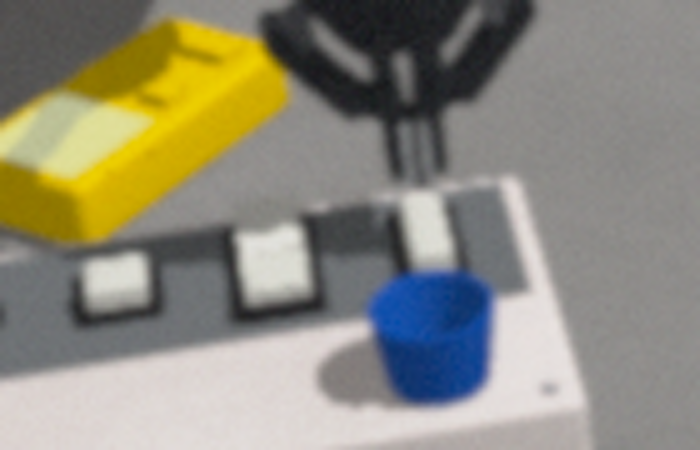

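The rocker's far end now lies low (crop 275,300), and the fingertips are above the bar key. I'll press the bar key.

Emit:
arm_command(motion=[[[0,0,0.35,0],[0,0,0.25,0],[0,0,0.12,0],[0,0,0.1,0],[0,0,0.1,0],[0,0,0.08,0],[0,0,0.06,0],[0,0,0,0],[0,0,0,0]]])

```text
time: 7.0
tool_pos: [474.8, -126.0, 242.4]
eef_rot: [3.141, -0.001, 0.091]
wrist_force: [-2.2, -0.1, 3.5]
grip_width: 0.3
grasp_force: 1.7
```

Emit:
arm_command(motion=[[[0,0,0.04,0],[0,0,0.03,0],[0,0,0,0],[0,0,0,0]]])

```text
time: 7.4
tool_pos: [474.8, -125.9, 242.2]
eef_rot: [3.141, -0.001, 0.091]
wrist_force: [-6.8, 1.5, 13.4]
grip_width: -0.1
grasp_force: 6.5
```

Emit:
arm_command(motion=[[[0,0,-0.3,0],[0,0,-0.7,0],[0,0,-0.8,0],[0,0,-0.5,0],[0,0,0,-0.065],[0,0,0,-0.065],[0,0,0,0]]])

```text
time: 8.1
tool_pos: [474.8, -126.0, 308.8]
eef_rot: [3.142, -0.0, 0.296]
wrist_force: [-0.5, 0.3, -0.1]
grip_width: -0.0
grasp_force: 0.0
```

```bash
python3 g.py 430 154 68
```

```text
8.1 [ 474.8 -126.   308.8] [ 3.142 -0.     0.296] [-0.5  0.3 -0.1] -0.04226468513660181 shift/30mm: [ 1.29 -9.36  2.26]
```

Emit:
arm_command(motion=[[[0.09,-0.6,0,0],[0.1,-0.73,0,0],[0.1,-0.73,0,0],[0.1,-0.73,0,0],[0.1,-0.73,0,0],[0.1,-0.73,0,0],[0.1,-0.73,0,0],[0.1,-0.73,0,0],[0.1,-0.73,0,0],[0.1,-0.73,0,0],[0.1,-0.73,0,0],[0.1,-0.73,0,0],[0.1,-0.73,0,0],[0,0,0.5,0],[0,0,0.6,0],[0,0,0.5,0],[0,0,0.4,0],[0,0,0,0],[0,0,0,0],[0,0,0,0]]])

```text
time: 10.1
tool_pos: [430.5, 153.9, 249.9]
eef_rot: [3.142, -0.002, 0.294]
wrist_force: [-0.1, -0.2, 0.5]
grip_width: -0.1
grasp_force: 0.0
```

```bash
python3 g.py 430 154 43; python3 - <<'E'
from h import *
i=imaging.grab_frame("scene")[...,::-1];cv2.imwrite("pics/s3.png",i)
c=[]
for P in([430,154,48],[490,-160,74]):
    u,v=proj("scene",P).astype(int);c.append(cv2.resize(np.ascontiguousarray(i[v-40:v+40,u-55:u+55]),(396,288),interpolation=cv2.INTER_CUBIC))
cv2.imwrite("pics/c3.png",np.hstack(c))
E
```

```text
10.1 [430.5 153.9 249.9] [ 3.142e+00 -2.000e-03  2.940e-01] [-0.1 -0.2  0.5] -0.10530615323168882 shift/30mm: [-0.01 -0.01  1.13]
```

View pics/c3.png

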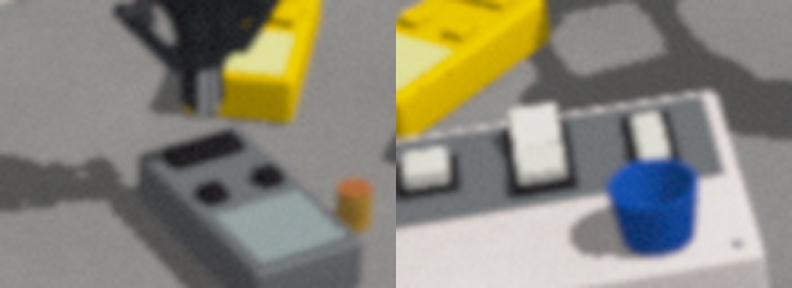

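The crop shows the rocker tipped with its near half raised (535,125), the bar key low, and the fingertips above the wide key (205,150). I'll press the wide key.

Emit:
arm_command(motion=[[[0,0,0.35,0],[0,0,0.3,0],[0,0,0.2,0],[0,0,0.1,0],[0,0,0.08,0],[0,0,0.06,0],[0,0,0.05,0],[0,0,0,0],[0,0,0,0]]])

```text
time: 11.05
tool_pos: [430.0, 154.0, 216.3]
eef_rot: [3.142, -0.0, 0.295]
wrist_force: [-5.3, -3.0, 9.4]
grip_width: -0.1
grasp_force: 4.7
```

Emit:
arm_command(motion=[[[0,0,-0.2,0],[0,0,-0.5,0],[0,0,-0.8,0],[0,0,-0.8,0],[0,0,-0.8,0],[0,0,-0.8,0],[0,0,0,0],[0,0,0,0],[0,0,0,0]]])

```text
time: 11.95
tool_pos: [430.0, 153.9, 330.7]
eef_rot: [-3.142, 0.002, 0.295]
wrist_force: [-0.6, 0.5, -1.0]
grip_width: -0.3
grasp_force: 0.0
```

```bash
python3 - <<'E'
from h import *
i=imaging.grab_frame("scene")[...,::-1];a=cv2.imread("pics/scene0.png")
c=[]
for im in(a,i):
  for P in([430,154,48],[490,-160,74]):
    u,v=proj("scene",P).astype(int);c.append(cv2.resize(np.ascontiguousarray(im[v-40:v+40,u-55:u+55]),(396,288),interpolation=cv2.INTER_CUBIC))
cv2.imwrite("pics/c4.png",np.vstack([np.hstack(c[:2]),np.hstack(c[2:])]))
E
```

```text
(no output)
```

View pics/c4.png

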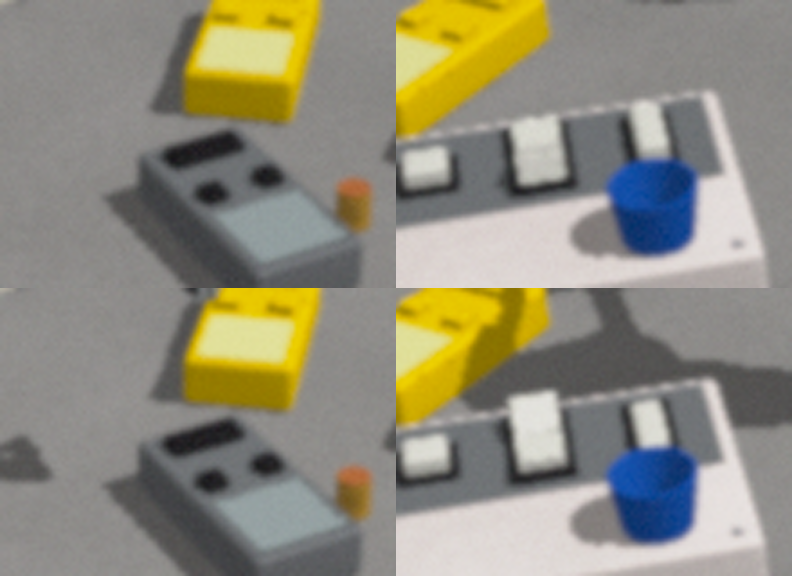

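Compared with the start (top row), the terminal, token roll and cup are unmoved. The rocker is tipped over (535,435), the bar key is sunk (650,425), and the wide key is out again.

```bash
python3 -c "from station import ctrl;print(ctrl.hand_in())"
```

```text
the job is handed in; nothing more can be done
None
```

I tipped the rocker fully over, pushed the bar key down so that it stayed, then pressed the terminal's wide key and let it spring back; the job was handed in at about 12 s, with no verdict returned.

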